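Date-code the foot of a pump bottle on the sprung base coder

ROBOT

A 7-joint arm with a two-finger parallel gripper is mounted at the origin on a cart in front of the work surface, level with it; the furniture and walls round the work are solid. World frame = base frame: x ahead of the robot, y to its left, z up, the work surface at z = 0. Lengths are in m, angles in rad, forces in N, time in s.
With the tool pointing down it reaches from about 0.425 to 0.875 m from the base axis. Payload 4.7 kg.
Tool frame: the origin (TCP) lies midway between the tips of the shut fingers; the grasp point (between the pads) lies 19 mm behind it; z points along the fingers, y is the direction in which the jaws open and shut (so a half turn about z gives the same grasp; the last joint's range is limited). The gripper opens to 87 mm and grips with 3 to 60 N. Pads are 19 mm wide; open, the fingers measure 117 mm over their backs; the gripper's body (75 mm by 190 mm) begins 51 mm behind the grasp point.
Start: joints at [1.302, 0.321, -0.07, 1.45, 0.023, 1.371, -0.057], TCP at [0.181, -0.624, 0.223] pointing down, gripper open.
Joint ranges: [-2.86, 2.86], [-0.3, 2.09], [-1.38, 1.24], [0.06, 2.45], [-1.56, 4.7], [0.09, 2.05], [-2.69, 2.69]. Speed limits (rad/s): [2.57, 2.57, 3.14, 3.14, 3.14, 3.14, 3.14].

INTERFACE

Orientations are given as a rotation vector (axis times angle).
In Python, from bench import get_state, eyes, job gives the robot as it stands. The module is installed in compiled form; this text tells all that it offers.
- The arm moves only by the shell command python3 -m jog 'ROWS' [FORCE]. ROWS is JSON, a list that holds one entry, the list of rows, each a list of 5 numbers: the opening, from 0 (shut) to 1 (fully open), then the shift along the tool's x, y, z in units of 40 mm (1.0 is 40 mm), then the turn about the tool's z in units of 5 degrees (1.0 is 5 degrees). In form: [[[jaw, dx, dy, dz, turn], ...]]. A call has 1 to 10 rows; each row shifts and turns the commanded pose from where the row before left it, along the tool's axes as they then stand; what a row does not reach is not made up. A row lasts 1/8 s, in which the tool goes at most 62.5 mm and 10.7 degrees, less where a joint would pass 70% of its speed; a pose out of reach is approached as far as the arm can. A call is refused whole if a number of a shift passes 1 or a number of a turn 1, either way. A call with a gripper value outside its range is refused whole. The fingers move at their own pace and stop on an object; FORCE is the grip in N (left out, the last holds). Time passes only in rows, so rows that do not move let the fingers close. It gives the time, the measured TCP pose, the force and the opening at its end, in the units of the state.
- get_state(): the state, without advancing time (a new reading comes with each control period).
- eyes.get_image(name): name is "scene" or "top" or "wrist"; returns (picture, depth): 400x640x3 uint8, red, green, blue; 400x640 float32, m along the optical axis (not along the pixel's ray), 0 where there is no reading.
- eyes.camera_params(name): a dict with "camera_matrix" (3x3 intrinsics, pixels), "pose" (4x4, takes a point from camera to world coordinates); the wrist camera has in their place "mount" (4x4, takes a point from camera to tool coordinates, whose origin is the TCP and whose axes are the flange's). Camera axes: x right, y down, z forward; pixel columns grow to the right and rows downward; lengths in m; the calibration is good to about 2 mm. A picture is of the moment at which its call begins: read the wrist's pose just before it. camera_params takes no time and is no camera call.
- job.close_job(): hands the job in, once; it reports no verdict.
The state is a dict: "time": time; "joint_positions": joint angles; "qd": joint speeds; "joint_torque": joint torques, N m; "position": TCP position; "tool_rot": TCP orientation; "ft_force": force on the tool from outside, world axes, zero at the start; "torque": the same for the moment, N m; "grip_width": opening from 0.0 (shut) to 1.0 (fully open).
Only numpy, scipy, OpenCV 4.12 (cv2) and the standard library are available. Lean on these libraries where they do the work, as an engineer would, in place of code of your own. Each camera call takes 0.05 s, during which the arm holds its last target. There are 200 camera calls.

TASK

Stamp the date code on the foot of the pump bottle with the bare nozzle: stand it upright in the sprung ring of the base coder with its nozzle facing the coder's steel pointer, and only then press it straight down, ring and all, fully home on the rubber stamp in the middle. Finish while still holding it pressed down and upright, nozzle on the pointer, since the ring springs up again if you let go; leave the other bottle, the loose cap and the ink tin where they are.

Things in the scene. Friction and masses are not known exactly. Their poses are not given: they have to be found in the camera images.
- pump_bottle: the bottle to code, the only one with a nozzle: dark, round, cream label, 50 mm wide, 160 mm tall with its black collar and pump head (solid, 49 mm wide, from 124 mm up), 0.26 kg. Grip the 50 mm collar under the pump, 122 to 134 mm above the foot. Origin level with the underside, 2 mm off the axis on the nozzle's side; z up along the bottle, the nozzle points along -y
- foot (a point): centre of the pump bottle's flat underside, on its axis
- nozzle_tip (a point): tip of the pump bottle's nozzle, 29 mm out from the bottle's axis and 155 mm above its foot
- coder: base coder, fixed to the table: flat steel plate 126 x 120 x 10 mm (x, y, z), on it a round grey housing 86 mm wide, 27 mm high, with the sprung ring above it and the stamp in the middle. Origin: underside centre, on the ring's axis; z up, -x towards its pointer
- pointer_tip (a point): tip of the steel pointer, a pointed screw level in a post at the edge of the coder's plate, 38 mm from the ring's axis along the coder's -x, 55 mm above the table. Seen from the ring's axis the nozzle must point towards it. Nothing of the coder is higher than 64 mm
- ring_seat (a point): centre of the seat inside the sprung ring: a flat ledge with a 36 mm hole, on which the bottle's foot stands; 46 mm above the table at rest, moves down with the ring. The ring's wall stands 17 mm above the seat; bore 53 mm up to 9 mm above the seat, then flaring to 63 mm at the top
- cradle (a joint): how far the sprung ring is pressed down, m: 0 at rest (up), 0.012 fully home. Its spring carries the bottle's weight without sinking: it yields from about 5 N and needs about 8.6 N at the stop
- die (a joint): how far the cushioned rubber stamp is pushed down by the foot, m: 0 free, 0.004 with the ring home. Stamp 27 mm wide, in the middle of the ring, its face 8 mm below the seat at rest, so it is met when the ring is 0.008 down; cushion about 1.5 N per mm. Ring and stamp together take about 12 to 16 N down, the bottle's 2.5 N included
- capped_bottle: bystander: like the pump bottle but with a smooth over-cap and no nozzle, 50 mm wide, 177 mm tall; origin at the underside centre
- loose_cap: bystander: loose black over-cap, open end up, 36 mm wide and high; origin at the underside centre
- ink_tin: bystander: flat ink tin 68 x 106 x 19 mm; origin at the underside centre
Mind the look-alikes: they are no part of the job. What is shaped like the pump_bottle but blue or orange is not meant.

How it is judged:
By the outcome, as a careful person would: the job done as asked, in the order asked, and still so for the second after the job is handed in, while the arm keeps its last pose, push and grip.
It also fails if it takes over 45 s, if anything falls off the work surface, if the arm or the gripper's body presses on something with over 40 N, if the wrist force passes 120 N, or if a joint passes its speed limit or range.

## Working session

There is one attempt and no reset: what is moved stays moved. The work goes in short steps, Python scripts to look and compute and a shell command to move; the robot and the scene stay as the last step left them, time stands still between calls to the robot, and variables do not carry over. Pictures are saved under pics/ and viewed, about 8 in all and at most 12, crops included, and the job is handed in when it is done.

```bash
mkdir -p pics
cat > h.py <<'E'
import numpy as np, cv2
from bench import get_state, eyes, job
from scipy.spatial.transform import Rotation as R
def snap(name,f):
    s=get_state(); im,d=eyes.get_image(name)
    cv2.imwrite(f'pics/{f}.png',cv2.cvtColor(im,cv2.COLOR_RGB2BGR))
    p=eyes.camera_params(name)
    if 'pose' in p: T=np.array(p['pose'])
    else:
        W=np.eye(4);W[:3,:3]=R.from_rotvec(s['tool_rot']).as_matrix();W[:3,3]=s['position'];T=W@np.array(p['mount'])
    K=np.array(p['camera_matrix']); np.savez(f'pics/{f}.npz',im=im,d=d,T=T,K=K)
    return im,d,T,K
def load(f):
    z=np.load(f'pics/{f}.npz');return z['im'],z['d'],z['T'],z['K']
def cloud(d,T,K):
    v,u=np.mgrid[:d.shape[0],:d.shape[1]]
    P=np.stack([(u-K[0,2])/K[0,0]*d,(v-K[1,2])/K[1,1]*d,d,np.ones_like(d)],-1)
    return (P@T.T)[...,:3]
def onplane(u,v,z,T,K):
    r=T[:3,:3]@np.array([(u-K[0,2])/K[0,0],(v-K[1,2])/K[1,1],1]);o=T[:3,3]
    return o+r*(z-o[2])/r[2]
def proj(p,T,K):
    q=np.linalg.inv(T)@np.append(p,1); q=K@q[:3]; return q[:2]/q[2]
E
python3 - <<'E'
from h import *
s=get_state();print(s)
for n in ('scene','top'):
    im,d,T,K=snap(n,n+'0');print(n,T.round(3).tolist(),K.round(1).tolist())
print(np.array(eyes.camera_params('wrist')['mount']).round(3).tolist())
print(R.from_rotvec(s['tool_rot']).as_matrix().round(3))
E
```

```text
{'time': 0.0, 'joint_positions': array([ 1.3020823 ,  0.32183821, -0.07008128,  1.45169983,  0.02259106,
        1.37079556, -0.05690714]), 'qd': array([ 0.00028806, -0.0008288 , -0.00029484,  0.00049561,  0.00064429,
       -0.001272  , -0.00014636]), 'joint_torque': array([-2.46348254e-04, -4.91288316e+01, -4.04060371e-01, -3.12530744e+01,
       -6.38854830e-02,  4.36437281e-02,  1.72824857e-04]), 'position': array([ 0.1811828 , -0.62364777,  0.22143914]), 'tool_rot': array([-3.10833087e+00, -4.42523084e-01,  5.74664768e-04]), 'ft_force': array([-0.73817621, -1.04719196,  0.3922023 ]), 'torque': array([ 0.0042477 , -0.00358972,  0.01567646]), 'grip_width': 1.0018241127498526}
scene [[-0.793, -0.47, 0.387, 0.163], [-0.609, 0.611, -0.505, 0.451], [0.001, -0.636, -0.771, 0.865], [0.0, 0.0, 0.0, 1.0]] [[481.7, 0.0, 321.3], [0.0, 481.7, 188.3], [0.0, 0.0, 1.0]]
top [[-0.06, -0.977, 0.205, 0.377], [-0.998, 0.06, -0.006, -0.038], [-0.006, -0.205, -0.979, 0.99], [0.0, 0.0, 0.0, 1.0]] [[412.9, 0.0, 322.5], [0.0, 412.9, 201.1], [0.0, 0.0, 1.0]]
[[0.001, -0.963, -0.27, 0.073], [1.0, 0.001, 0.001, -0.001], [-0.0, -0.27, 0.963, -0.162], [0.0, 0.0, 0.0, 1.0]]
[[ 0.96   0.279 -0.001]
 [ 0.279 -0.96   0.002]
 [-0.    -0.002 -1.   ]]
```

View pics/scene0.png

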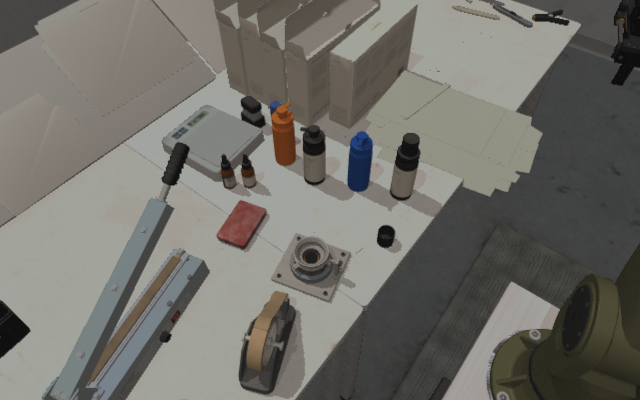

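View pics/top0.png

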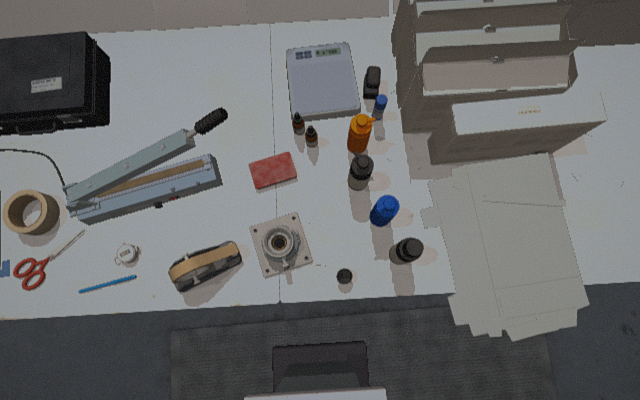

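The pump bottle is at (315,155) in the scene view and (361,172) in the top view, between the orange and blue decoys. The coder is at (310,262) in scene and (281,243) in top, with its pointer to the right. I'll enlarge both and measure.

Run:
```python
from h import *
a=load('scene0')[0][90:215,260:450]; b=load('top0')[0][110:290,240:430]; c=load('scene0')[0][225:305,260:400]
A=cv2.resize(a,(0,0),fx=2.1,fy=2.1,interpolation=3);B=cv2.resize(b,(0,0),fx=2.1,fy=2.1,interpolation=3);C=cv2.resize(c,(0,0),fx=2.85,fy=2.85,interpolation=3)
out=np.zeros((600,800,3),np.uint8);out[:A.shape[0],:399]=A;out[:B.shape[0],400:799]=B;out[280:280+C.shape[0],:399]=C
cv2.imwrite('pics/crop1.png',out[...,::-1])
for n in ('top0','scene0'):
    im,d,T,K=load(n);P=cloud(d,T,K)
    def box(x0,x1,y0,y1,z0,z1): return (d>0)&(P[...,0]>x0)&(P[...,0]<x1)&(P[...,1]>y0)&(P[...,1]<y1)&(P[...,2]>z0)&(P[...,2]<z1)
    uv={'top0':dict(pump=(361,165),blue=(384,208),orange=(360,130),cap=(405,247),ring=(281,243),lc=(345,276)),'scene0':dict(pump=(314,150),blue=(360,150),orange=(284,140),cap=(406,160),ring=(311,258))}[n]
    for k,(u,v) in uv.items(): print(n,k,P[v-2:v+3,u-2:u+3].reshape(-1,3).mean(0).round(3))
    # bottle body points, circle fit
    for k,(u,v) in uv.items():
        c=P[v,u]; m=box(c[0]-.05,c[0]+.05,c[1]-.05,c[1]+.05,.03 if k!='ring' else .04,.11)
        q=P[m]; A=np.c_[2*q[:,:2],np.ones(len(q))]; s=np.linalg.lstsq(A,(q[:,:2]**2).sum(1),rcond=None)[0]
        print('  fit',k,s[:2].round(4),np.sqrt(abs(s[2]+s[0]**2+s[1]**2)).round(4),len(q), 'zmax',P[box(c[0]-.04,c[0]+.04,c[1]-.04,c[1]+.04,0,.3)][:,2].max().round(3))
```

```text
top0 pump [ 0.623 -0.128  0.159]
top0 blue [ 0.53  -0.169  0.152]
top0 orange [ 0.709 -0.134  0.137]
top0 cap [ 0.446 -0.201  0.165]
top0 ring [0.484 0.058 0.038]
top0 lc [ 0.401 -0.086  0.002]
  fit pump [ 0.6298 -0.1324] 0.0252 196 zmax 0.163
  fit blue [ 0.5371 -0.179 ] 0.0254 159 zmax 0.162
  fit orange [ 0.7236 -0.1378] 0.0252 254 zmax 0.162
  fit cap [ 0.4441 -0.2173] 0.025 148 zmax 0.179
  fit ring [0.4825 0.0618] 0.0295 624 zmax 0.065
  fit lc [ 0.3999 -0.0823] 0.0172 27 zmax 0.039
scene0 pump [ 0.616 -0.114  0.116]
scene0 blue [ 0.528 -0.159  0.136]
scene0 orange [ 0.707 -0.118  0.089]
scene0 cap [ 0.437 -0.195  0.134]
scene0 ring [0.485 0.064 0.038]
  fit pump [ 0.6298 -0.1308] 0.0247 543 zmax 0.163
  fit blue [ 0.5373 -0.1775] 0.0247 548 zmax 0.163
  fit orange [ 0.7233 -0.1359] 0.0243 531 zmax 0.163
  fit cap [ 0.4446 -0.2163] 0.0246 558 zmax 0.179
  fit ring [0.4819 0.065 ] 0.0299 858 zmax 0.067
```

View pics/crop1.png

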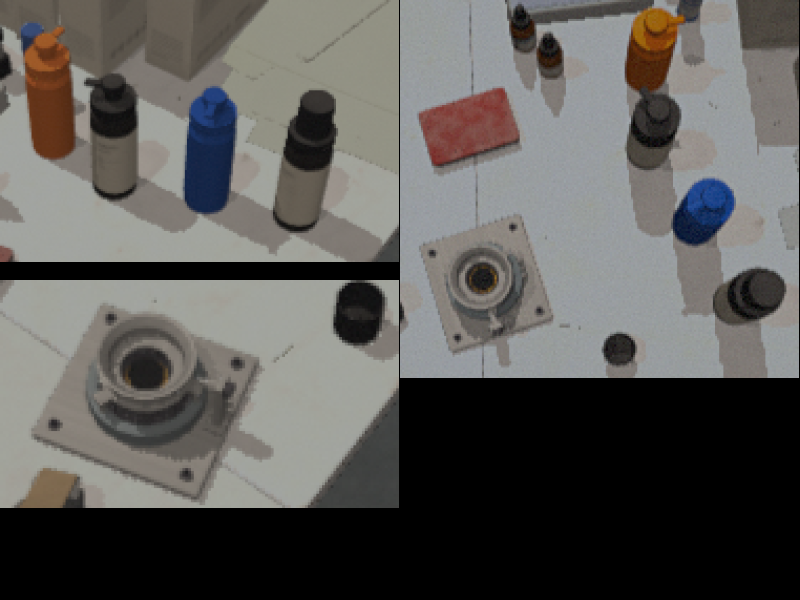

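Run:
```python
from h import *
ax=np.array([.6298,-.1316]);rg=np.array([.482,.0635])
for n,uv in (('top0',(357,155)),('scene0',(302,129.5))):
    im,d,T,K=load(n);p=onplane(*uv,.155,T,K)[:2]-ax;print(n,'nozzle',p.round(4),np.hypot(*p).round(4),np.degrees(np.arctan2(p[1],p[0])))
    P=cloud(d,T,K)
    c=P[...,:2]-ax;r=np.hypot(c[...,0],c[...,1]);m=(P[...,2]>.145)&(P[...,2]<.163)&(r>.027)&(r<.036)&(d>0)
    q=c[m];print('  cloud nozzle',len(q),q.mean(0).round(4),np.degrees(np.arctan2(*q.mean(0)[::-1])).round(1))
    pl=(d>0)&(abs(P[...,2]-.010)<.0035)&(np.hypot(P[...,0]-rg[0],P[...,1]-rg[1])<.1)
    pl=cv2.morphologyEx(pl.astype(np.uint8),cv2.MORPH_OPEN,np.ones((3,3)))>0
    q=P[pl][:,:2].astype(np.float32);print('  plate',cv2.minAreaRect(q),len(q))
    # seat ring rim: z .058-.067
    m=(d>0)&(P[...,2]>.056)&(P[...,2]<.07)&(np.hypot(P[...,0]-rg[0],P[...,1]-rg[1])<.06)
    q=P[m];print('  rim',len(q),((q.max(0)+q.min(0))/2).round(4),q.min(0).round(4),q.max(0).round(4))
    far=q[np.hypot(*(q[:,:2]-rg).T)>.037];print('  post',len(far),far.mean(0).round(4) if len(far) else '')
for n,uv in (('top0',(285,262)),('scene0',(334.5,262))):
    im,d,T,K=load(n);p=onplane(*uv,.055,T,K)[:2]-rg;print(n,'pointer',p.round(4),np.hypot(*p),np.degrees(np.arctan2(p[1],p[0])))
```

```text
top0 nozzle [0.0171 0.0099] 0.0198 30.001613999816755
  cloud nozzle 1 [0.0255 0.0115] 24.2
  plate ((0.48493632674217224, 0.0627627894282341), (0.1259220391511917, 0.11976006627082825), 14.754182815551758) 1170
  rim 335 [0.4709 0.0622 0.0607] [0.4233 0.0282 0.056 ] [0.5186 0.0962 0.0655]
  post 49 [0.4446 0.0492 0.0595]
scene0 nozzle [0.0206 0.0144] 0.0251 34.84282408468418
  cloud nozzle 6 [0.0228 0.0161] 35.3
  plate ((0.48535293340682983, 0.06393267959356308), (0.1262834668159485, 0.12140217423439026), 14.878850936889648) 1350
  rim 395 [0.4721 0.0638 0.0613] [0.4232 0.0289 0.056 ] [0.521  0.0987 0.0665]
  post 59 [0.4441 0.0519 0.0602]
top0 pointer [-0.0432 -0.0146] 0.045630899300686645 -161.36782539889825
scene0 pointer [-0.0454 -0.0118] 0.04687029837991491 -165.41736715677524
```

Run:
```python
from h import *
H={}
for n in ('top0','scene0'):
    im,d,T,K=load(n);P=cloud(d,T,K)
    for p in P[(d>0)&(P[...,2]>.03)&(P[...,2]<.6)]:
        k=(int(p[0]//.04),int(p[1]//.04));H[k]=max(H.get(k,0),p[2])
print('y->',[round(j*.04,2) for j in range(-18,5)])
for i in range(2,22): print(round(i*.04,2),' '.join('%3d'%(H.get((i,j),0)*1000) for j in range(-18,5)))
s=get_state()
```

```text
y-> [-0.72, -0.68, -0.64, -0.6, -0.56, -0.52, -0.48, -0.44, -0.4, -0.36, -0.32, -0.28, -0.24, -0.2, -0.16, -0.12, -0.08, -0.04, 0.0, 0.04, 0.08, 0.12, 0.16]
0.08   0   0   0   0   0   0   0   0   0   0   0   0   0   0   0   0   0   0   0   0   0   0   0
0.12   0   0   0 275 326   0   0   0   0   0   0   0   0   0   0   0   0   0   0   0   0   0   0
0.16   0 279 363 388 336   0   0   0   0   0   0   0   0   0   0   0   0   0   0   0   0   0   0
0.2 336 335 381 392 315   0   0   0   0   0   0   0   0   0   0   0   0   0   0   0   0   0   0
0.24 331   0   0   0   0   0   0   0   0   0   0   0   0   0   0   0   0   0   0   0   0   0   0
0.28   0   0   0   0   0   0   0   0   0   0   0   0   0   0   0   0   0   0   0   0   0   0   0
0.32   0   0   0   0   0   0   0   0   0   0   0   0   0   0   0   0   0   0   0   0   0   0   0
0.36   0   0   0   0   0   0   0   0   0   0   0   0   0   0   0  38  38   0   0   0   0   0   0
0.4   0   0   0   0   0   0   0   0   0   0   0   0 179 171   0  39  38   0   0  63   0   0  46
0.44   0   0   0   0   0   0   0   0   0   0   0   0 179 176   0   0   0
[... 292 characters left out ...]
  0   0   0   0   0   0
0.6   0   0   0   0   0   0   0   0   0   0   0   0   0   0 163 159   0   0   0   0   0   0   0
0.64   0   0 213 212 211 213 212 212 212 212 210   0   0   0 160 159   0   0   0   0   0   0 250
0.68   0   0 211 212 212 212 212 212 211 212 210   0   0 127 161 140   0   0   0   0   0 285 273
0.72   0   0 210 237 240 211 211 224 212 213 210 242   0 160 163 140  39 104  52   0   0   0   0
0.76   0   0   0 240 241 231 230 242 230 230 231 243  98 101  41  53  52  91 103   0   0   0   0
0.8   0   0   0 249 291 292 291 290 291 293 292 291 100  98  54  54  54  54  54   0   0   0   0
0.84   0   0   0 237 242 229 230 240 237 230 230 241  70  77  53  53  55  53  54   0   0   0   0
```

```bash
python3 -m jog '[[[1,0,0,-0.45,1],[1,0,0,-0.45,1],[1,0,0,-0.45,1],[1,0,0,-0.45,1],[1,0.8,-1,0,0],[1,0.8,-1,0,0],[1,0.8,-1,0,0],[1,0.8,-1,0,0],[1,0.8,-1,0,0],[1,0.8,-1,0,0]]]' 60; python3 -m jog '[[[1,0.8,-1,0,0],[1,0.8,-1,0,0],[1,0.8,-1,0,0],[1,0.8,-1,0,0],[1,0.8,-1,0,0],[1,0.8,-1,0,0],[1,0.8,-1,0,0],[1,0,0,0,0],[1,0,0,0,0]]]'
python3 - <<'E'
from h import *
im,d,T,K=snap('wrist','w1');s=get_state();print(s['position'],R.from_rotvec(s['tool_rot']).as_matrix().round(3),s['joint_positions'].round(2))
print(proj([.6298,-.1316,.16],T,K))
E
```

```text
time: 1.35
position: [0.3896, -0.3959, 0.2942]
tool_rot: [-3.14, 0.104, 0.001]
ft_force: [1.0, -1.1, 0.2]
grip_width: 1.001
time: 2.48
position: [0.6304, -0.1336, 0.2939]
tool_rot: [3.139, -0.104, -0.002]
ft_force: [-0.7, -0.6, 0.2]
grip_width: 0.999
[ 0.63017619 -0.13450432  0.2940859 ] [[ 0.998 -0.068 -0.001]
 [-0.068 -0.998 -0.001]
 [-0.001  0.001 -1.   ]] [ 0.52  0.32 -0.46  1.34  0.14  1.52 -1.57]
[317.00983923 194.70963976]
```

View pics/w1.png

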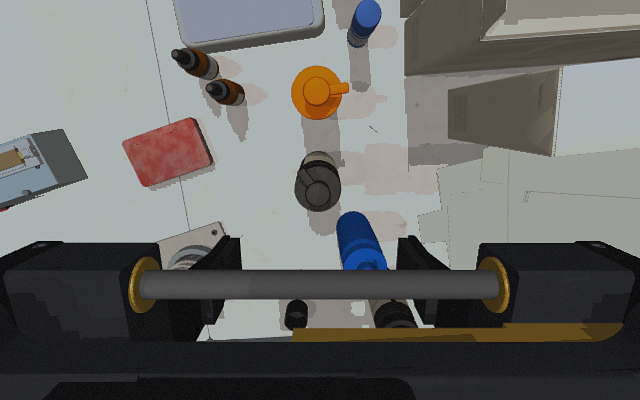

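Run:
```python
from h import *
im,d,T,K=load('w1');P=cloud(d,T,K)
ax=np.array([.6298,-.1316])
c=np.hypot(P[...,0]-ax[0],P[...,1]-ax[1])
m=(d>0)&(c<.04)&(P[...,2]>.1); q=P[m]
print(np.percentile(q[:,2],[0,25,50,75,100]).round(4))
for z0,z1 in((.12,.136),(.136,.15),(.15,.158),(.158,.17)):
    k=q[(q[:,2]>z0)&(q[:,2]<z1)]
    if len(k)>5: print(z0,len(k),k.min(0).round(4),k.max(0).round(4),cv2.minEnclosingCircle(k[:,:2].astype(np.float32)))
crop=cv2.resize(im[140:225,280:360],(0,0),fx=7,fy=7,interpolation=2);cv2.imwrite('pics/crop2.png',crop[...,::-1])
```

```text
[0.1    0.3817 0.401  0.4061 0.413 ]
0.12 54 [ 0.6377 -0.1551  0.1251] [ 0.6545 -0.1102  0.136 ] ((0.6392953395843506, -0.13267141580581665), 0.022605156525969505)
0.136 1034 [ 0.6063 -0.1555  0.1361] [ 0.6543 -0.1077  0.1411] ((0.6301820874214172, -0.13180649280548096), 0.024492593482136726)
0.15 135 [ 0.6223 -0.1437  0.1505] [ 0.6561 -0.1139  0.158 ] ((0.6379640698432922, -0.1279621124267578), 0.02039487101137638)
0.158 553 [ 0.6179 -0.1442  0.158 ] [ 0.6546 -0.115   0.1624] ((0.6371387839317322, -0.1274227499961853), 0.02036888338625431)
```

View pics/crop2.png

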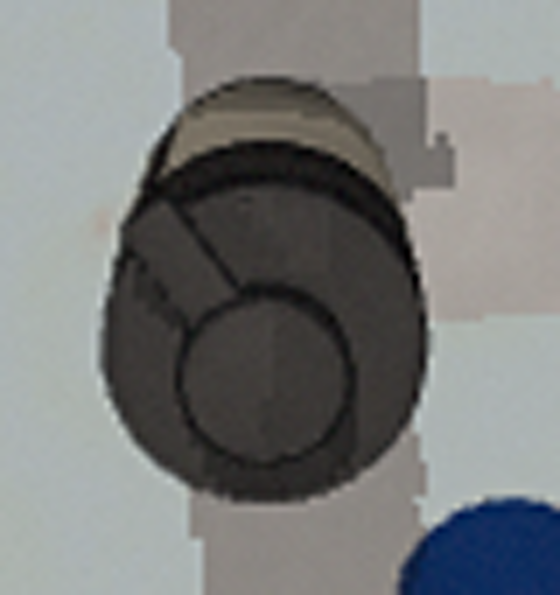

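Run:
```python
from h import *
im,d,T,K=load('w1');P=cloud(d,T,K);f=lambda x,y:(280+(x+.5)/7-.5,140+(y+.5)/7-.5)
for z in(.156,.159):
    l=onplane(*f(125,235),z,T,K);r=onplane(*f(165,193),z,T,K);l2=onplane(*f(188,332),z,T,K);r2=onplane(*f(240,292),z,T,K)
    t=(l+r)/2;b=(l2+r2)/2;v=t[:2]-[.6302,-.1318];e=t-b
    print(z,t.round(4),np.hypot(*v).round(4),np.degrees(np.arctan2(v[1],v[0])),np.degrees(np.arctan2(e[1],e[0])))
print(onplane(*f(265,378),.163,T,K))
k=P[(d>0)&(P[...,2]>.150)&(P[...,2]<.166)];k=k[np.hypot(*(k[:,:2]-[.6302,-.1318]).T)<.035];v=k[:,:2]-[.6302,-.1318];v=v[np.hypot(*v.T)>.017];m=v.mean(0);print(len(v),np.degrees(np.arctan2(m[1],m[0])),np.hypot(*v.T).max())
```

```text
0.156 [ 0.654  -0.1172  0.156 ] 0.0279 31.566507826604784 30.541904515443324
0.159 [ 0.6545 -0.1174  0.159 ] 0.0283 30.69090485360791 30.54190451544334
[ 0.63163299 -0.13213477  0.163     ]
121 31.059566166390244 0.028930080508667733
```

```bash
python3 -m jog '[[[1,0,-0.07,0.8,0],[1,0,0,1,0],[1,0,0,1,0],[1,0,0,1,0],[1,0,0,0.5,0],[1,0,0,0.33,0],[1,0,0,0,0],[1,0,0,0,0]]]' 60
python3 - <<'E'
from h import *
s=get_state();print(s['position'],s['ft_force'],s['grip_width'])
E
```

```text
time: 3.52
position: [0.6321, -0.1303, 0.1109]
tool_rot: [3.139, -0.104, 0.004]
ft_force: [-0.4, 0.4, 0.6]
grip_width: 1.002
[ 0.63211473 -0.13029079  0.11093883] [-0.42598054  0.37558677  0.570904  ] 1.001750009666939
```

```bash
python3 -m jog '[[[0.6,0,0,0,0],[0.5,0,0,0,0],[0.4,0,0,0,0],[0.3,0,0,0,0],[0.2,0,0,0,0],[0,0,0,0,0],[0,0,0,0,0],[0,0,0,0,0]]]' 55
python3 - <<'E'
from h import *
s=get_state();print(s['position'],s['ft_force'],s['torque'],s['grip_width']*87)
for i in range(3):s=get_state();print(s['position'])
E
```

```text
time: 4.53
position: [0.631, -0.1304, 0.1093]
tool_rot: [3.139, -0.104, -0.0]
ft_force: [0.2, -0.9, 0.4]
grip_width: 0.561
[ 0.63102739 -0.1304176   0.1093265 ] [ 0.19497136 -0.87467616  0.41061833] [-0.30049328 -0.01951147  0.01859287] 48.771638572409735
[ 0.63102739 -0.1304176   0.1093265 ]
[ 0.63102739 -0.1304176   0.1093265 ]
[ 0.63102739 -0.1304176   0.1093265 ]
```

```bash
python3 -m jog '[[[0,0,0,-0.5,0],[0,0,0,-1,0],[0,0,0,-1,0],[0,-0.79,-0.92,0,-1],[0,-0.79,-0.92,0,0],[0,-0.79,-0.92,0,0],[0,-0.79,-0.92,0,0],[0,-0.79,-0.92,0,0],[0,0,0,0,-1],[0,0,0,0,-1]]]'; python3 -m jog '[[[0,0,0,0,-1],[0,0,0,0,-1],[0,0,0,0,-1],[0,0,0,0,-1],[0,0,0,0,-1],[0,0,0,0,-1],[0,0,0,0,-1],[0,0,0,0,-1],[0,0,0,0,-1],[0,0,0,0,-1]]]';python3 -m jog '[[[0,0,0,0,-1],[0,0,0,0,-1],[0,0,0,0,-1],[0,0,0,0,-1],[0,0,0,0,-1],[0,0,0,0,-1],[0,0,0,0,-1],[0,0,0,0,-1],[0,0,0,0,-1],[0,0,0,0,-1]]]';python3 -m jog '[[[0,0,0,0,-1],[0,0,0,0,-1],[0,0,0,0,-1],[0,0,0,0,-1],[0,0,0,0,-1],[0,0,0,0,-1],[0,0,0,0,-1],[0,0,0,0,-1],[0,0,0,0,-1],[0,0,0,0,-0.75]]]';python3 -m jog '[[[0,0,0,0,0],[0,0,0,0,0]]]'
python3 - <<'E'
from h import *
s=get_state();M=R.from_rotvec(s['tool_rot']).as_matrix();print(s['time'],s['position'],s['ft_force'],M.round(3),np.degrees(np.arctan2(M[1,1],M[0,1])),s['joint_positions'].round(2))
snap('scene','s2');im,d,T,K=snap('top','t2')
a=load('s2')[0][130:310,230:390];b=im[130:300,220:360]
out=np.zeros((600,800,3),np.uint8);A=cv2.resize(a,(400,450),interpolation=3);B=cv2.resize(b,(400,486),interpolation=3);out[:450,:400]=A;out[:486,400:]=B;cv2.imwrite('pics/c3.png',out[...,::-1])
E
```

```text
time: 5.78
position: [0.472, 0.0545, 0.2105]
tool_rot: [3.125, 0.315, 0.002]
ft_force: [0.3, -0.2, -2.3]
grip_width: 0.562
time: 7.02
position: [0.4723, 0.0541, 0.2102]
tool_rot: [2.701, 1.605, 0.001]
ft_force: [0.5, 0.1, -3.6]
grip_width: 0.566
time: 8.28
position: [0.4723, 0.054, 0.2102]
tool_rot: [1.769, 2.595, 0.0]
ft_force: [0.2, 0.7, -2.9]
grip_width: 0.567
time: 9.52
position: [0.4723, 0.0541, 0.2102]
tool_rot: [0.541, 3.094, 0.0]
ft_force: [0.2, 0.8, -2.8]
grip_width: 0.561
time: 9.78
position: [0.4724, 0.0536, 0.2098]
tool_rot: [0.548, 3.093, -0.0]
ft_force: [-0.6, -0.6, -3.2]
grip_width: 0.566
9.775 [0.47242583 0.0535968  0.20975904] [-0.59938451 -0.59056715 -3.19345752] [[-0.939  0.343  0.   ]
 [ 0.343  0.939 -0.   ]
 [-0.     0.    -1.   ]] 69.9243833254854 [ 0.41 -0.03 -0.57  1.87 -0.01  1.3   1.07]
```

View pics/c3.png

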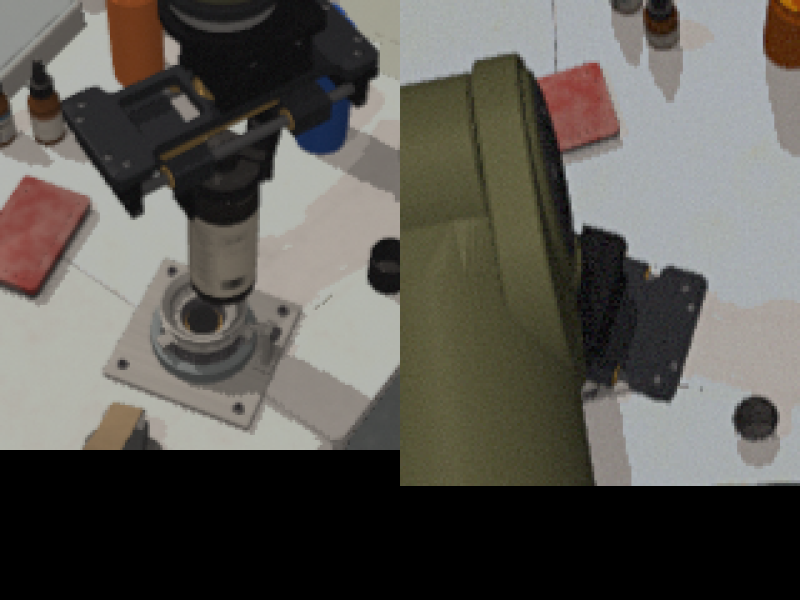

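```bash
cat >> h.py <<'E'
from scipy.optimize import least_squares
def axis(f,z0,z1,c,zs,r=.025):
    im,d,T,K=load(f);P=cloud(d,T,K)
    q=P[(d>0)&(P[...,2]>z0)&(P[...,2]<z1)&(np.hypot(P[...,0]-c[0],P[...,1]-c[1])<.035)]
    g=lambda p:np.hypot(q[:,0]-p[0]-p[2]*(q[:,2]-zs),q[:,1]-p[1]-p[3]*(q[:,2]-zs))-r
    s=least_squares(g,[*c,0,0],loss='soft_l1',f_scale=.001);return s.x.round(4),len(q),np.abs(s.fun).mean().round(4),q[:,2].min().round(4)
E
python3 - <<'E'
from h import *
print(axis('s2',.115,.185,(.4724,.0536),.1));print(axis('scene0',.02,.1,(.63,-.1316),0.))
print(axis('s2',.08,.185,(.4724,.0536),.1))
im,d,T,K=snap('wrist','w2');print(get_state()['position'])
for n,p in dict(noz=[.4724-.967*.029,.0536-.255*.029,.255],ptr=[.4851-.967*.038,.0633-.255*.038,.055]).items(): print(n,proj(p,T,K))
E
```

```text
(array([ 0.4711,  0.0566, -0.0033, -0.0139]), 608, np.float64(0.0005), np.float64(0.115))
(array([ 0.6299, -0.1311,  0.0021,  0.    ]), 524, np.float64(0.0008), np.float64(0.0203))
(array([ 0.4713,  0.0563, -0.0064, -0.0089]), 695, np.float64(0.0006), np.float64(0.1013))
[0.47248218 0.05333802 0.2094922 ]
noz [276.80193609 249.16474003]
ptr [310.32040282 169.63888437]
```

View pics/w2.png

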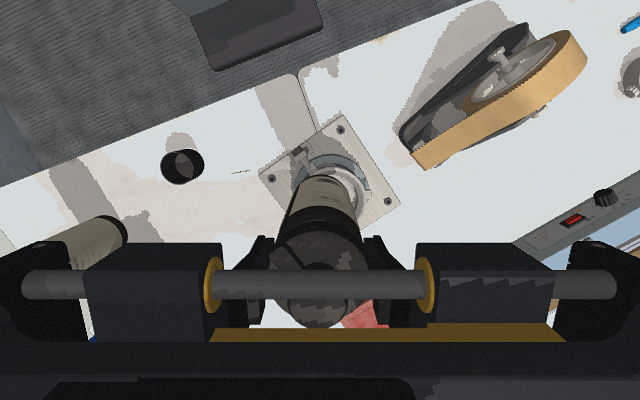

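```bash
python3 -m jog '[[[0,-0.27,0.3,0,0],[0,0,0,0.33,0],[0,0,0,0.34,0],[0,0,0,0,0],[0,0,0,0,0]]]'
python3 - <<'E'
from h import *
im,d,T,K=snap('scene','s3');s=get_state();print(s['position'],s['ft_force'])
print(axis('s3',.09,.165,(.4851,.0633),.07),axis('s3',.09,.155,(.4851,.0633),.07))
P=cloud(d,T,K)
def rim(f):
    im,d,T,K=load(f);P=cloud(d,T,K);c=np.hypot(P[...,0]-.4852,P[...,1]-.0635)
    q=P[(d>0)&(P[...,2]>.061)&(P[...,2]<.0665)&(c<.0365)&(c>.029)];return len(q),cv2.fitEllipse(q[:,:2].astype(np.float32)),cv2.minEnclosingCircle(q[:,:2].astype(np.float32)),np.median(q[:,2])
print(rim('scene0'),rim('top0'))
cv2.imwrite('pics/c4.png',cv2.resize(im[170:310,250:370],(0,0),fx=4.2,fy=4.2,interpolation=2)[...,::-1])
w=snap('wrist','w3')[0];cv2.imwrite('pics/c5.png',cv2.resize(w[130:330,220:400],(0,0),fx=3,fy=3,interpolation=2)[...,::-1])
E
```

```text
time: 10.55
position: [0.4865, 0.0606, 0.1824]
tool_rot: [-0.547, -3.093, 0.0]
ft_force: [-0.1, 0.5, -3.4]
grip_width: 0.563
[0.48680633 0.0606854  0.18276913] [ 0.64090962  0.44349573 -3.03955755]
(array([ 0.4851,  0.0638, -0.0007, -0.0158]), 622, np.float64(0.0005), np.float64(0.0901)) (array([ 0.4851,  0.0638, -0.0018, -0.0157]), 535, np.float64(0.0005), np.float64(0.0901))
(193, ((0.4849250912666321, 0.06398506462574005), (0.06463778764009476, 0.06565522402524948), 46.490543365478516), ((0.4848373532295227, 0.06340474635362625), 0.03567703440785408), np.float64(0.06262162709530894)) (135, ((0.4850921034812927, 0.06286761164665222), (0.06497520953416824, 0.06544777750968933), 141.78187561035156), ((0.48511171340942383, 0.06288250535726547), 0.034840479493141174), np.float64(0.062296013341504475))
```

View pics/c4.png

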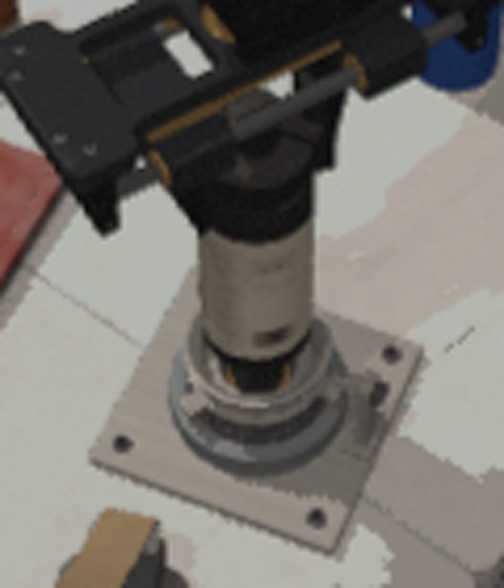

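View pics/c5.png

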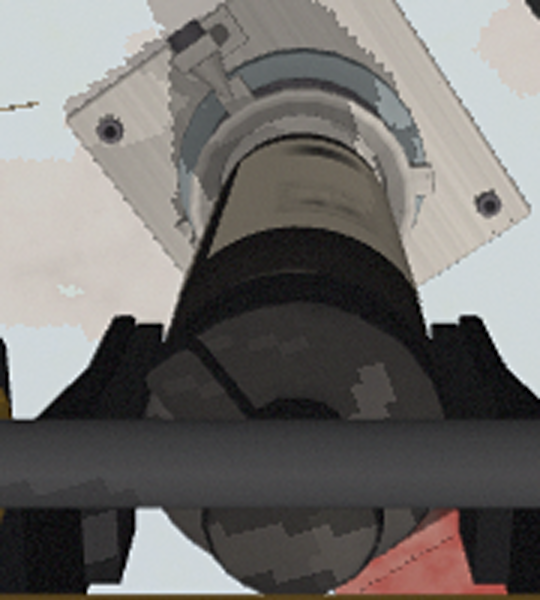

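Run:
```python
from h import *
im,d,T,K=load('w3');P=cloud(d,T,K)
f=lambda x,y:(220+(x+.5)/3-.5,130+(y+.5)/3-.5)
zt=.1824-.1093+.156
t=(onplane(*f(148,380),zt,T,K)+onplane(*f(190,348),zt,T,K))/2
e0=onplane(*f(148,380),zt,T,K)-onplane(*f(200,437),zt,T,K);e=onplane(*f(190,348),zt,T,K)-onplane(*f(252,413),zt,T,K)
a=lambda v:np.degrees(np.arctan2(v[1],v[0]))%360
p=onplane(*f(240,103),.055,T,K);b=onplane(*f(188,45),.055,T,K)
print('tip',t,'edge dirs',a(e),a(e0),'ptr',p,'shaft dir',a(b-p))
c=np.array([.485,.0635])
print(a(p[:2]-c),np.hypot(*(p[:2]-c)))
tx=np.array([.4849,.0625]); print('noz about axis',a(t[:2]-tx),np.hypot(*(t[:2]-tx)))
k=P[(d>0)&(P[...,2]>zt-.006)&(P[...,2]<zt+.008)];v=k[:,:2]-tx;r=np.hypot(*v.T);v=v[(r>.017)&(r<.035)];print(len(v),a(v.mean(0)))
q=P[(d>0)&(abs(P[...,2]-.010)<.0035)&(np.hypot(P[...,0]-.485,P[...,1]-.0635)<.1)][:,:2].astype(np.float32);print(cv2.minAreaRect(q))
q=P[(d>0)&(P[...,2]>.056)&(P[...,2]<.068)];v=q[:,:2]-c;r=np.hypot(*v.T);v=v[(r>.037)&(r<.065)];print('post',len(v),a(v.mean(0)))
```

```text
tip [0.4590254  0.05313169 0.2291    ] edge dirs 200.4769934101272 198.46818762996048 ptr [0.45056873 0.05568823 0.055     ] shaft dir 201.26050976365934
192.78287454335106 0.03530632055223585
noz about axis 199.9035872345348 0.02751835715547414
1637 210.36268178665068
((0.4799466133117676, 0.08241795748472214), (0.12555129826068878, 0.15988464653491974), 14.785564422607422)
post 288 194.64736884092042
```

Run:
```python
from h import *
def an(f,ax,off,c0,win):
    im,d,T,K=load(f);P=cloud(d,T,K);v=P[...,:2]-np.array(ax);r=np.hypot(v[...,0],v[...,1]);A=np.degrees(np.arctan2(v[...,1],v[...,0]))%360
    m=(d>0)&(P[...,2]>off+.149)&(P[...,2]<off+.165)&(r>.014)&(r<.032)&(abs((A-c0+180)%360-180)<win)
    q=v[m];s=np.linalg.svd(q-q.mean(0))[2][0];s*=np.sign(s@q.mean(0))
    print(f,len(q),q.mean(0),'ang mean',np.degrees(np.arctan2(*q.mean(0)[::-1]))%360,'pca',np.degrees(np.arctan2(s[1],s[0]))%360,np.percentile(A[m],[2,50,98]),r[m].max(),P[...,2][m].mean()-off)
    return m
an('w1',(.6302,-.1318),0,31,30)
for ax in((.485,.0613),(.485,.0625)):m=an('w3',ax,.0731,197,30)
im=load('w3')[0].copy();o=im[225:285,255:345];im2=im.copy();im2[m]=[255,0,0];o2=im2[225:285,255:345]
im1=load('w1')[0][155:215,275:365]
cv2.imwrite('pics/c6.png',np.vstack([np.hstack([cv2.resize(x,(0,0),fx=4.4,fy=4.4,interpolation=2) for x in (o,o2)]),np.hstack([cv2.resize(im1,(0,0),fx=4.4,fy=4.4,interpolation=2)]*2)])[...,::-1])
```

```text
w1 149 [0.01847966 0.01108452] ang mean 30.95628356009573 pca 31.83918012788681 [17.16214302 30.91753827 44.67032312] 0.028930080508667733 0.1576268734606136
w3 684 [-0.02281114 -0.00542398] ang mean 193.3752701241859 pca 214.84110917871604 [181.05550259 192.57980244 205.1531196 ] 0.029308511576198706 0.15780980219728155
w3 684 [-0.02281114 -0.00662398] ang mean 196.19242013575027 pca 214.84110917871604 [185.18006094 195.32800886 207.65241446] 0.029707248804858723 0.15780980219728155
```

View pics/c6.png

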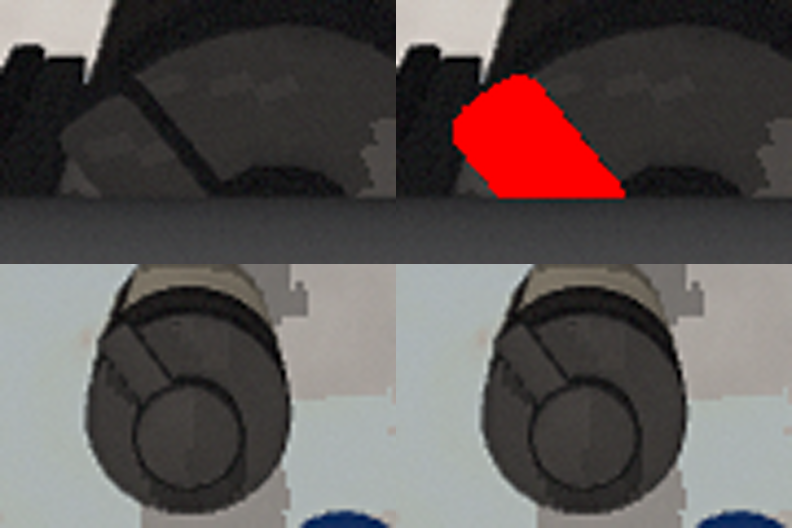

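```bash
python3 -m jog '[[[0,0,0,0.15,0.2],[0,0,0,0.15,0],[0,0,0,0.1,0],[0,0,0,0,0]]]';python3 -m jog '[[[0,0,0,0.1,0],[0,0,0,0.1,0],[0,0,0,0,0]]]'
python3 - <<'E'
from h import *
im,d,T,K=snap('scene','s4');s=get_state();print(s['position'],s['ft_force'],s['torque'])
print(axis('s4',.085,.145,(.4851,.0633),.05))
E
```

```text
time: 11.15
position: [0.4864, 0.0608, 0.166]
tool_rot: [-0.573, -3.088, 0.0]
ft_force: [-0.6, -0.3, -3.3]
grip_width: 0.563
time: 11.52
position: [0.4865, 0.0608, 0.1581]
tool_rot: [-0.573, -3.088, 0.0]
ft_force: [0.4, 0.2, -2.8]
grip_width: 0.564
[0.48662199 0.06077669 0.15833904] [-0.40348497  0.05086604 -3.18132467] [ 0.07156078 -0.13581774  0.00889148]
(array([ 0.4853,  0.0638, -0.0073, -0.0141]), 467, np.float64(0.0006), np.float64(0.0851))
```

```bash
python3 -m jog '[[[0,0,0,0.05,0],[0,0,0,0,0]]]';python3 -m jog '[[[0,0,0,0.03,0],[0,0,0,0,0],[0,0,0,0,0]]]'; python3 -m jog '[[[0,0,0,0.025,0],[0,0,0,0,0],[0,0,0,0,0]]]'
```

```text
time: 11.82
position: [0.4867, 0.0608, 0.1564]
tool_rot: [-0.574, -3.089, 0.0]
ft_force: [-0.6, -0.2, -2.7]
grip_width: 0.562
time: 12.2
position: [0.4868, 0.0608, 0.1553]
tool_rot: [0.574, 3.089, -0.0]
ft_force: [-0.5, 0.2, -3.1]
grip_width: 0.565
time: 12.58
position: [0.487, 0.0608, 0.1548]
tool_rot: [0.574, 3.088, -0.0]
ft_force: [-1.9, 0.5, 2.1]
grip_width: 0.56
```

```bash
python3 -m jog '[[[0,0,0,0.07,0],[0,0,0,0.07,0],[0,0,0,0.06,0],[0,0,0,0,0],[0,0,0,0,0]]]' 60;python3 -m jog '[[[0,0,0,0.05,0],[0,0,0,0.04,0],[0,0,0,0,0],[0,0,0,0,0]]]'
python3 - <<'E'
from h import *
snap('scene','s5');s=get_state();print(s['position'],s['ft_force'],s['torque'])
print(axis('s5',.073,.13,(.4851,.0633),.035))
E
```

```text
time: 13.2
position: [0.4871, 0.0608, 0.1467]
tool_rot: [0.574, 3.088, -0.0]
ft_force: [-2.7, -0.4, 4.9]
grip_width: 0.561
time: 13.7
position: [0.4872, 0.0608, 0.1439]
tool_rot: [0.574, 3.088, -0.001]
ft_force: [-2.3, -1.1, 9.7]
grip_width: 0.565
[0.48722977 0.06083578 0.14389004] [-3.06405401 -1.35283873 10.8368019 ] [-0.26461455  0.78381487  0.01714017]
(array([ 0.4851,  0.0637,  0.0052, -0.011 ]), 428, np.float64(0.0006), np.float64(0.0731))
```

```bash
python3 -m jog '[[[0,0.02,0,0.03,0],[0,0,0,0,0],[0,0,0,0,0]]]';python3 -m jog '[[[0,0,0,0.03,0],[0,0,0,0,0],[0,0,0,0,0]]]';python3 -m jog '[[[0,0,0,0.03,0],[0,0,0,0,0],[0,0,0,0,0]]]'
```

```text
time: 14.12
position: [0.4871, 0.0609, 0.1432]
tool_rot: [0.573, 3.086, -0.001]
ft_force: [-2.6, 0.0, 12.6]
grip_width: 0.56
time: 14.5
position: [0.4874, 0.061, 0.143]
tool_rot: [0.573, 3.085, -0.001]
ft_force: [-4.5, -0.8, 17.4]
grip_width: 0.558
time: 14.88
position: [0.4878, 0.0609, 0.143]
tool_rot: [0.573, 3.085, -0.002]
ft_force: [-5.8, -1.2, 24.1]
grip_width: 0.56
```

```bash
python3 -m jog '[[[0,0,0,0,0],[0,0,0,0,0]]]'
python3 - <<'E'
from h import *
im=snap('scene','s6')[0];w=snap('wrist','w6')[0];s=get_state();print(s['position'],s['ft_force'],s['torque'])
print(axis('s6',.073,.13,(.4851,.0633),.035))
a=cv2.resize(im[170:310,250:370],(400,467),interpolation=2);b=cv2.resize(w[130:330,220:390],(397,467),interpolation=2)
cv2.imwrite('pics/c7.png',np.hstack([a,b])[...,::-1])
_,d,T,K=load('s6');P=cloud(d,T,K);c=np.hypot(P[...,0]-.4852,P[...,1]-.0635)
q=P[(d>0)&(P[...,2]>.04)&(P[...,2]<.057)&(c<.036)&(c>.0275)];print('rim z',np.percentile(q[:,2],[50,80,90,95]))
E
```

```text
time: 15.12
position: [0.4878, 0.0609, 0.143]
tool_rot: [0.573, 3.085, -0.002]
ft_force: [-5.9, -1.6, 23.9]
grip_width: 0.557
[0.48783779 0.06091879 0.14295214] [-5.3284554  -0.26388715 23.71803936] [-0.68042184  1.64184626 -0.01412333]
(array([ 0.4857,  0.0638,  0.0023, -0.0121]), 424, np.float64(0.0005), np.float64(0.0731))
rim z [0.04970095 0.05117571 0.05214113 0.05294467]
```

View pics/c7.png

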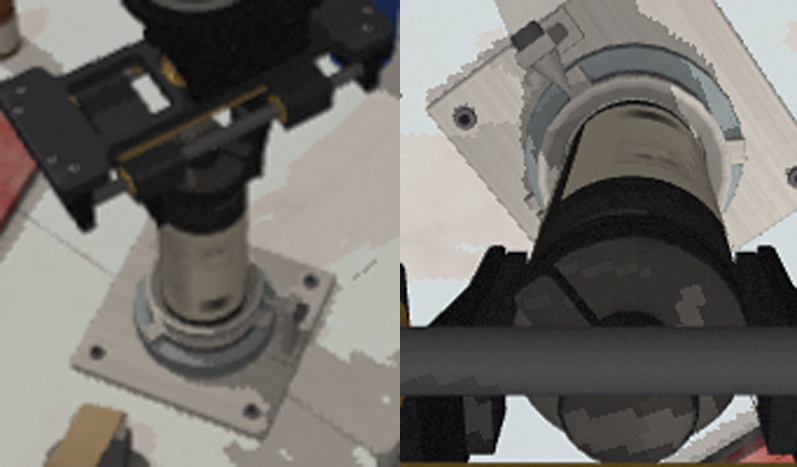

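The ring is down: its rim sits at about 51 mm, and it was 63 mm at rest. The bottle is upright to about 0.7°, its nozzle faces the pointer, and the push is steady at about 24 N, so I'm handing in.

```bash
python3 -c "
from bench import job
print(job.close_job())"
```

```text
the job is handed in; nothing more can be done
None
```

The pump bottle is pressed fully home in the coder and still gripped at 60 N. I handed the job in at about 15 s of the 45 s allowed; the hand-in reports no verdict.

I gripped the bottle by the collar and carried it to the coder. There I turned it about 163° to face the pointer, stood it on the ring's seat (first contact about 5 N), and only then pressed it down.

| Last check | Result |
|---|---|
| Downward travel | TCP went down 11.8 mm from seat contact, then stopped while the push rose from 12.6 to 24 N (hard stop) |
| Ring rim height | about 51–52 mm, down from about 62.5 mm measured at rest |
| Upright | within about 0.7°, leaning slightly towards -y |
| Push while holding | about 24 N down and 5–6 N sideways, steady |
| Bystanders | I never went near them, but I did not measure their positions again at the end |

**Nozzle angle:** the measurements disagreed by a few degrees. Against the pointer's 194.8°, the arm's own turn put the nozzle at 194.8° and the depth data at 193–196°. The edges in the wrist picture suggested 197–200°. I turned it back 1° as a compromise, so the error is probably under 3° but could be as much as 4°. The last wrist picture shows the nozzle facing the pointer.

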